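# Load a tube roller mixer and start it

### The arm

A 6-joint arm with a two-finger parallel gripper is mounted at the origin on a cart in front of the work surface, level with it; the furniture and walls round the work are solid. World frame = base frame: x ahead of the robot, y to its left, z up, the work surface at z = 0. Lengths are in m, angles in degrees, forces in N, time in s.
With the tool pointing down it reaches from about 0.4 to 0.825 m from the base axis. Payload 7 kg.
Tool frame: the origin (TCP) lies midway between the tips of the shut fingers; the grasp point (between the pads) lies ctrl.tcp_to_grasp behind it (ctrl.tcp_to_grasp is the distance from the TCP to the grasp point, in m); y points along the fingers, z is the direction in which the jaws open and shut, and the axes are right-handed (so a half turn about y gives the same grasp; the last joint's range is limited). The gripper opens to 88 mm and grips with 3 to 60 N. Pads are 19 mm wide; open, the fingers measure 130 mm over their backs; the gripper's body (78 mm by 193 mm) begins 47 mm behind the grasp point.
Start: joints at [-60.04, 20.546, 0.682, 0, -70.136, -16.507], TCP at [0.157, -0.656, 0.227] pointing down, gripper open.
Joint ranges: [-176.03, 176.03], [-82.01, 121.73], [-58.28, 71.71], [-173.87, 95.51], [-174.79, -0.11], [-173.66, 173.66]. Speed limits (degrees/s): [136.94, 136.94, 172.46, 180, 180, 180].

### API

Orientations are given as [roll, pitch, yaw] about the fixed x, y, z axes, in that order (R = Rz(yaw) Ry(pitch) Rx(roll)).
In Python, from plant import ctrl, snapshot, silhouettes gives the robot as it stands.
- The arm moves only by the shell command python3 -m pendant 'ROWS'. ROWS is JSON, a list that holds one entry, the list of rows, each a list of 7 numbers: the shift along the tool's x, y, z in cm, then the turn, a rotation vector about the tool's x, y, z in degrees, then the opening, from 0 (shut) to 1 (fully open). In form: [[[x, y, z, rx, ry, rz, hand], ...]]. A call has 1 to 12 rows; each row shifts and turns the commanded pose from where the row before left it, along the tool's axes as they then stand; what a row does not reach is not made up. A row lasts 1/12 s, in which the tool goes at most 41.7 mm and 7.16 degrees, less where a joint would pass 70% of its speed; a pose out of reach is approached as far as the arm can. A call with a gripper value outside its range is refused whole. The fingers move at their own pace and stop on an object; the grip force is fixed at half the most. Time passes only in rows, so rows that do not move let the fingers close. It gives the time, the measured TCP pose, the force and the opening at its end, in the units of the state.
- ctrl.get_obs(): the state, without advancing time (a new reading comes with each control period).
- snapshot(name): name is "scene" or "top" or "wrist"; returns a dict with "image" (400x640x3 uint8, red, green, blue), "camera_matrix" (3x3 intrinsics, pixels), "eye" and "orientation" of the camera in the world; the wrist camera has in their place "mount" (4x4, takes a point from camera to tool coordinates, whose origin is the TCP and whose axes are the tool frame's). Camera axes: x right, y down, z forward; pixel columns grow to the right and rows downward; lengths in m; the calibration is good to about 2 mm. The wrist camera is an equidistant fisheye: a pixel r from the principal point sees the ray r / f radians off the axis. A picture is of the moment at which its call begins: read the wrist's pose just before it. There is no depth.
- ctrl.close_job(): hands the job in, once; it reports no verdict.
Trained networks look in a picture, given as the dict that the camera call returned (one of the last four; its "shot" number tells which), for a name from the list of things; names that differ only in an ending like _2 or _b are one class to them, and where a whole thing is asked for, a point or a joint stands for the part that bears it (a point fixed in the world has none). Each returns a list of dicts, best first, with "confidence" (0 to 1); they miss things now and then, are a little off and sometimes report something else, mostly with a low value. They report only what shows in the picture. A call takes as long as a camera call. They do not tell look-alikes from the thing itself.
- silhouettes(picture, thing): "mask" (400x640 bool, what is visible of it) and "bbox" ([left, top, width, height] in pixels, round what is visible of it).
The state is a dict: "clock": time; "joint_pos": joint angles; "qvel": joint speeds; "tau": joint torques, N m; "tool_pos": TCP position; "orientation": TCP orientation; "force": force on the tool from outside, world axes, zero at the start; "moment": the same for the moment, N m; "opening": finger opening in m.
Only numpy, scipy, OpenCV 4.12 (cv2) and the standard library are available. Lean on these libraries where they do the work, as an engineer would, in place of code of your own. Each camera call takes 0.05 s, during which the arm holds its last target.

### The job

Pick up the scoop by its handle, gently tip its three sample tubes onto the roller mixer so that each settles in a groove of its own between two rollers, without the fingers touching the tubes, and stand the empty scoop back on the bench. With the tubes in place, press the long start key just until it clicks (the push suddenly gives way), never on to its stop, and let it come up. Leave the two round keys and the things standing around alone.

Things in the scene. Friction and masses are not known exactly. Their poses are not given: they have to be found in the camera images.
- mixer: White tube roller mixer, fixed, 210 mm (x) by 270 mm (y), yaw up to 13 degrees. Origin: centre of its underside on the bench; x away from the robot, y left, z up. Rollers lie along y, from y = -50 to 120 mm, between bearing plates 70 mm high. Control head on the right (y = -135 to -63 mm), flat top 60 mm up. A 6 mm wire guard runs along y at x = -84 mm, 90 mm up, on the near side; the far side is open.
- roller_deck (a point): Middle of the roller bed at the height of the roller axes (mixer x 0, y 35, z 62 mm), axes as the mixer's. Five rollers, 26 mm thick, 170 mm long, lie along y at x = -72, -36, 0, 36, 72 mm, crests 13 mm above this point; the four grooves between them are at x = -54, -18, 18, 54 mm. A tube lying in a groove has its centre 20 mm above this point's level.
- start_bezel (a point): Middle of the top of the black bezel (78 x 48 mm) round the start key, fixed to the mixer (x 0, y -99, z 64 mm), z up. The key is a long grey cap, 62 mm (mixer x) by 34 mm (y), pressed straight down at its middle; its face rests 10 to 18 mm above this point, differently at each start.
- start_dome (a point): Middle of the panel under the start key, 60 mm above the bench, fixed to the mixer. The key sits on a snap dome: the push rises to about 6.5 N at 2.3 mm of travel, then gives way: this is the click, done at 2.8 mm. The push falls to 3 N by 5 mm and stays at 2.5 to 3.5 N until the hard stop at 8.5 mm; 6.4 mm or more counts as pressed to the stop. It springs up when let go.
- plus_key (a joint): Travel in m (0 up, grows when pressed) of the round key, 20 mm wide, 58 mm beyond the start key's middle along the mixer's x, top 68 mm above the bench. Not to be pressed; 2 mm is too far.
- minus_key (a joint): The same for the round key 66 mm nearer than the start key's middle along the mixer's x.
- scoop: Loose steel scoop on small feet, 0.28 kg, 99 mm (x) by 123 mm (y); walls at its back (+x) and sides up to 50 mm, the side towards the robot (-x) open. Origin: centre of its underside, z up. Its floor falls 9 degrees from the lip to the back, so the three tubes, side by side across it, stay in while it is carried level and roll out over the lip when it is tipped lip-down by more than 9 degrees.
- scoop_grip (a point): Centre of the scoop's handle, a black straight bar along its y, 100 mm long, 13 mm thick (x), 20 mm high, 92 mm above the underside, over the scoop's middle; axes as the scoop's. Pinch it across x from above. Strips 14 mm wide carry it at y = +-63 mm. The tubes' tops are 48 mm or more below the bar's centre.
- scoop_lip (a point): Middle of the upper edge of the scoop's open lip, 49 mm in front (-x) of its middle, 20 mm above its underside; axes as the scoop's. The floor is 3 mm thick; the front feet stand 18 mm in front of the scoop's middle and reach down to its underside.
- tube_1_mid (a point): Centre of a sealed, opaque sample tube, a cylinder of 28 mm diameter and 110 mm length with a screw cap, about 50 g; its y along the tube. At the start it lies in the scoop against the back wall.
- tube_2_mid (a point): Centre of the second tube, the same, in the middle of the scoop.
- tube_3_mid (a point): Centre of the third tube, the same, nearest the lip.
- dropper: Clear dropping bottle, 53 mm wide, 144 mm high, standing loose; leave it alone. Origin: centre of its underside.
- white_jar: White screw-lid jar, 76 mm wide, 88 mm high, standing loose; leave it alone. Origin: centre of its underside.
- phial: Small amber phial, 44 mm wide, 104 mm high, standing loose; leave it alone. Origin: centre of its underside.
- specimen_cup: White open cup, 90 mm wide, 107 mm high, standing loose; leave it alone. Origin: centre of its underside.
There are look-alikes about, which are no part of the job. What is shaped like the part that bears tube_3_mid but yellow is not meant.

How it is judged (in metres and radians):
On the way, in this order (a step that is already met when the one before it is completed fails the run):
1. all three tubes lie in grooves between the rollers, at rest (z of tube_1_mid in the frame of roller_deck between 0.013 and 0.0255 m and x of tube_1_mid in the frame of roller_deck between -0.075 and 0.075 m and y of tube_1_mid in the frame of roller_deck between -0.032 and 0.032 m and angle between the y axis of each of tube_1_mid, tube_2_mid, tube_3_mid and the y axis of roller_deck, either way round below 0.12 rad and z of tube_2_mid in the frame of roller_deck between 0.013 and 0.0255 m and x of tube_2_mid in the frame of roller_deck between -0.075 and 0.075 m and y of tube_2_mid in the frame of roller_deck between -0.032 and 0.032 m and z of tube_3_mid in the frame of roller_deck between 0.013 and 0.0255 m and x of tube_3_mid in the frame of roller_deck between -0.075 and 0.075 m and y of tube_3_mid in the frame of roller_deck between -0.032 and 0.032 m and linear speed of each of tube_1, tube_2, tube_3 below 0.03 m/s), for 0.3 s.
2. with the tubes lying there, the start key is pressed through its click (z of tube_1_mid in the frame of roller_deck between 0.013 and 0.0255 m and x of tube_1_mid in the frame of roller_deck between -0.075 and 0.075 m and y of tube_1_mid in the frame of roller_deck between -0.032 and 0.032 m and angle between the y axis of each of tube_1_mid, tube_2_mid, tube_3_mid and the y axis of roller_deck, either way round below 0.12 rad and z of tube_2_mid in the frame of roller_deck between 0.013 and 0.0255 m and x of tube_2_mid in the frame of roller_deck between -0.075 and 0.075 m and y of tube_2_mid in the frame of roller_deck between -0.032 and 0.032 m and z of tube_3_mid in the frame of roller_deck between 0.013 and 0.0255 m and x of tube_3_mid in the frame of roller_deck between -0.075 and 0.075 m and y of tube_3_mid in the frame of roller_deck between -0.032 and 0.032 m and distance between start_key_c0 and key_seat_c0 below 0.0192 m), for 0.03 s.
3. the start key has come up again (distance between start_key_c0 and key_seat_c0 above 0.021 m), for 0.2 s.
At the end, for the whole second after the job is handed in: Every tube lies still in a groove (centre 13 to 25.5 mm above the roller axes, within 32 mm of the rollers' mid-length and 7 degrees of their direction); the start key is up (within 1 mm); the scoop stands on the bench (underside below 6 mm, tilt under 3.4 degrees) (all of step 1 and height (world z) of scoop between -0.003 and 0.006 m and angle between scoop's own z axis and vertical below 0.06 rad and distance between start_key_c0 and key_seat_c0 above 0.021 m and linear speed of scoop below 0.03 m/s); the robot touches nothing.
It fails at once if the start key is pushed on to its stop (6.4 mm of travel or more) (distance between start_key_c0 and key_seat_c0 below 0.0156 m).
It fails at once if a round key is pressed by 2 mm or more (value of joint any of plus_key, minus_key above 0.002 m).
It fails at once if the fingers touch a tube (contact force between the fingers and tube_1 above 0.5 N or contact force between the fingers and tube_2 above 0.5 N or contact force between the fingers and tube_3 above 0.5 N).
It fails at once if a tube is thrown or dropped hard (faster than 1.2 m/s) (linear speed of any of tube_1, tube_2, tube_3 above 1.2 m/s).
It fails at once if one of the things standing around is shifted by 30 mm or knocked over (distance of any of dropper, white_jar, phial, specimen_cup from where it was at the start of the episode above 0.03 m or angle between any of dropper, white_jar, phial, specimen_cup's own z axis and vertical above 0.4 rad).
It also fails if it takes over 72 s, if anything falls off the work surface, if the arm or the gripper's body presses on something with over 40 N, if the wrist force passes 120 N, or if a joint passes its speed limit or range.

## Working session

There is one attempt and no reset: what is moved stays moved. The work goes in short steps, Python scripts to look and compute and a shell command to move; the robot and the scene stay as the last step left them, time stands still between calls to the robot, and variables do not carry over. Pictures are saved under pics/ and viewed, and the job is handed in when it is done.

```bash
ls; mkdir -p pics
python3 - <<'E'
from plant import ctrl, snapshot, silhouettes
import cv2
print(ctrl.get_obs(), ctrl.tcp_to_grasp)
for n in ["scene","top","wrist"]:
    s=snapshot(n); cv2.imwrite(f"pics/{n}0.png",s["image"][:,:,::-1]); print(n,{k:v for k,v in s.items() if k!="image"})
E
```

```text
pics
{'clock': 0.0, 'joint_pos': array([-6.00403995e+01,  2.05908759e+01,  6.34092580e-01, -2.07786015e-02,
       -7.01361856e+01, -1.65088295e+01]), 'qvel': array([-0.00680794, -0.09480298, -0.10569106, -0.10170802, -0.01957857,
        0.05918332]), 'tau': array([ 8.39077416e-05, -5.82723105e+01,  2.93053025e+01,  6.99721992e+00,
        6.92199043e-03, -2.03359104e-04]), 'tool_pos': array([ 0.15689653, -0.65600675,  0.22562935]), 'orientation': array([-8.99053125e+01,  7.69297777e-03,  1.34437012e+01]), 'force': array([ 0.24500161, -0.08116389, -0.45404647]), 'moment': array([-0.0593484 ,  0.0472658 , -0.04917666]), 'opening': 0.0879616546554678} 0.0188
scene {'camera_matrix': array([[451.37404714,   0.        , 313.33377684],
       [  0.        , 451.37404714, 203.25336693],
       [  0.        ,   0.        ,   1.        ]]), 'eye': array([0.13885635, 0.75473539, 0.85440607]), 'orientation': array([-130.04778937,    0.19615012, -153.17052087]), 'shot': 1}
top {'camera_matrix': array([[387.33611699,   0.        , 323.27360883],
       [  0.        , 387.33611699, 195.90864368],
       [  0.        ,   0.        ,   1.        ]]), 'eye': array([ 0.36632865, -0.05826273,  1.15329637]), 'orientation': array([-169.13353579,   -0.45578754,  -89.56031554]), 'shot': 2}
wrist {'camera_matrix': array([[309.70691629,   0.        , 318.13277943],
       [  0.        , 309.70691629, 205.28552916],
       [  0.        ,   0.        ,   1.        ]]), 'mount': array([[ 1.03295532e-03,  9.62445728e-01,  2.71472197e-01,
        -7.42411713e-02],
       [-4.89613327e-04, -2.71471823e-01,  9.62446263e-01,
        -1.58979200e-01],
       [ 9.99999347e-01, -1.12708039e-03,  1.90807991e-04,
        -3.28598974e-04],
       [ 0.00000000e+00,  0.00000000e+00,  0.00000000e+00,
         1.00000000e+00]]), 'shot': 3}
```

View pics/scene0.png

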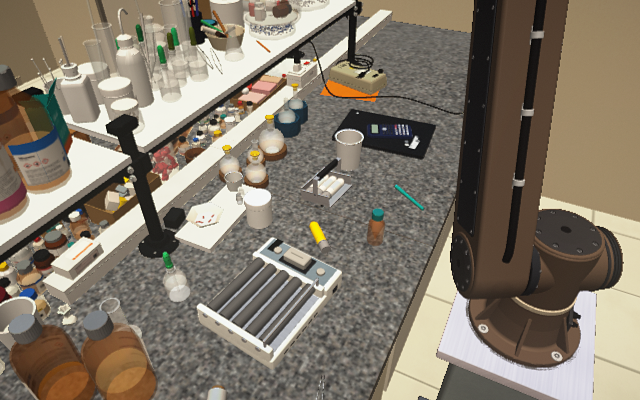

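View pics/top0.png

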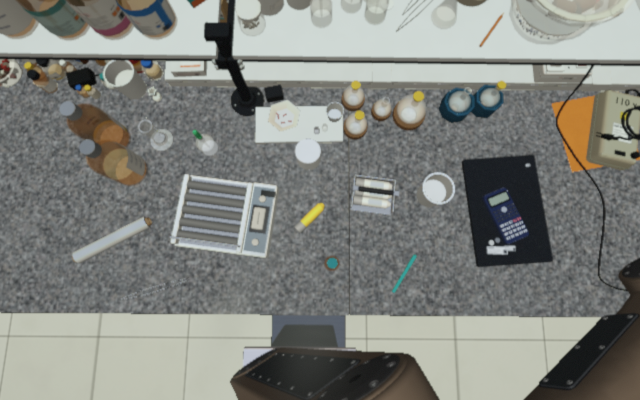

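View pics/wrist0.png

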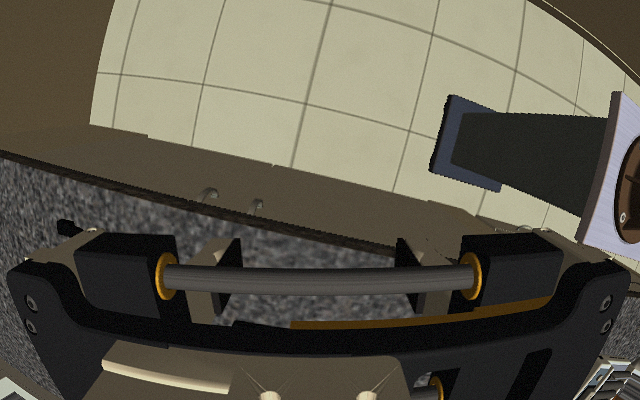

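```bash
cat > h.py <<'E'
import numpy as np, cv2
from scipy.spatial.transform import Rotation as R
from plant import ctrl, snapshot, silhouettes
def rot(rpy): return R.from_euler('xyz',rpy,degrees=True).as_matrix()
def ray(s,u,v):
    K=s["camera_matrix"]; d=np.array([(u-K[0,2])/K[0,0],(v-K[1,2])/K[1,1],1.]); return rot(s["orientation"])@(d/np.linalg.norm(d))
def atz(s,u,v,z):
    d=ray(s,u,v); e=s["eye"]; return e+d*(z-e[2])/d[2]
def proj(s,P):
    P=np.atleast_2d(P); c=(P-s["eye"])@rot(s["orientation"]); K=s["camera_matrix"]
    return np.c_[K[0,0]*c[:,0]/c[:,2]+K[0,2],K[1,1]*c[:,1]/c[:,2]+K[1,2]]
def tri(s1,p1,s2,p2):
    d1=ray(s1,*p1);d2=ray(s2,*p2);A=np.c_[d1,-d2];t=np.linalg.lstsq(A,s2["eye"]-s1["eye"],rcond=None)[0]
    a=s1["eye"]+t[0]*d1;b=s2["eye"]+t[1]*d2;return (a+b)/2,np.linalg.norm(a-b)
def wproj(s,P,obs):
    T=s["mount"];Rt=rot(obs["orientation"]);c=((np.atleast_2d(P)-obs["tool_pos"])@Rt-T[:3,3])@T[:3,:3]
    K=s["camera_matrix"];th=np.arctan2(np.hypot(c[:,0],c[:,1]),c[:,2]);ph=np.arctan2(c[:,1],c[:,0])
    return np.c_[K[0,2]+K[0,0]*th*np.cos(ph),K[1,2]+K[0,0]*th*np.sin(ph)]
def crop(s,name,x,y,w,h,k):
    im=cv2.resize(s["image"][y:y+h,x:x+w,::-1],None,fx=k,fy=k,interpolation=cv2.INTER_CUBIC); cv2.imwrite(f"pics/{name}.png",im)
E
python3 - <<'E'
from h import *
t=snapshot("top"); s=snapshot("scene")
for n in ["scoop","mixer","dropper","white_jar","phial","specimen_cup","tube_1_mid","scoop_grip"]:
    for q,l in((t,"top"),(s,"scene")):
        r=silhouettes(q,n); print(n,l,[(round(a["confidence"],2),a["bbox"]) for a in r[:4]])
crop(t,"tc1",160,160,260,110,3)
crop(s,"sc1",180,110,260,250,2.4)
E
```

```text
scoop top [(0.78, [352.0, 176.9, 47.4, 36.7])]
scoop scene [(0.8, [298.7, 156.2, 54.2, 50.1]), (0.43, [331.5, 128.9, 30.6, 39.1])]
mixer top [(0.58, [170.2, 173.8, 110.9, 88.1])]
mixer scene [(0.88, [198.8, 238.5, 147.6, 130.5])]
dropper top [(0.67, [192.5, 129.9, 25.6, 26.7])]
dropper scene [(0.64, [163.7, 250.5, 27.9, 49.3])]
white_jar top [(0.58, [292.1, 141.1, 28.6, 25.0])]
white_jar scene [(0.55, [243.8, 190.2, 26.6, 38.4]), (0.35, [300.1, 159.9, 51.8, 45.7])]
phial top [(0.75, [323.7, 250.4, 18.8, 24.6])]
phial scene [(0.56, [369.1, 210.7, 15.5, 37.9])]
specimen_cup top [(0.71, [416.0, 171.0, 40.7, 37.3])]
specimen_cup scene [(0.77, [331.9, 128.4, 29.6, 41.7])]
tube_1_mid top [(0.79, [353.4, 178.3, 38.1, 9.3]), (0.63, [292.6, 139.1, 29.0, 30.5]), (0.43, [171.1, 174.2, 108.0, 84.0])]
tube_1_mid scene [(0.55, [307.1, 178.7, 17.3, 12.9])]
scoop_grip top [(0.77, [349.5, 171.4, 50.9, 43.8]), (0.27, [353.5, 194.4, 36.9, 12.0])]
scoop_grip scene [(0.57, [300.1, 155.9, 50.8, 49.8])]
```

Run:
```python
import cv2
from h import *
t=snapshot("top"); s=snapshot("scene")
crop(t,"tcs",340,165,70,60,10)
crop(t,"tcm",160,165,130,100,6)
crop(s,"scs",290,130,80,80,7)
crop(s,"scm",185,225,170,140,4.5)
```

```text
(no output)
```

View pics/tcs.png

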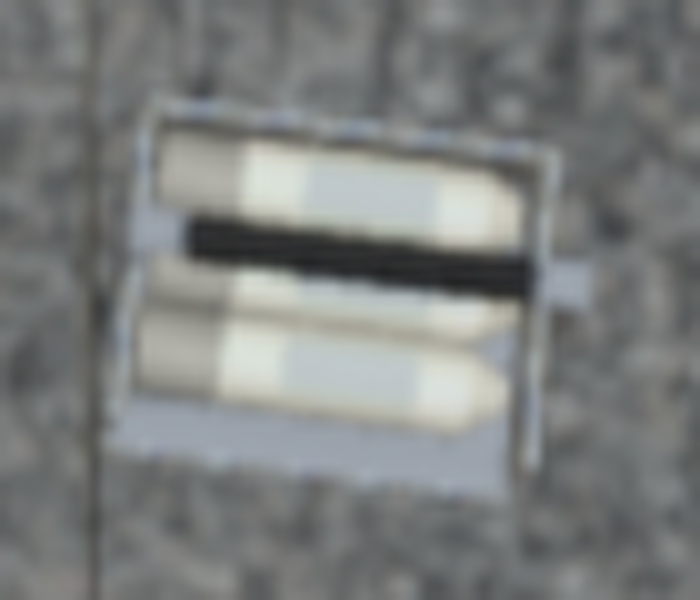

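View pics/tcm.png

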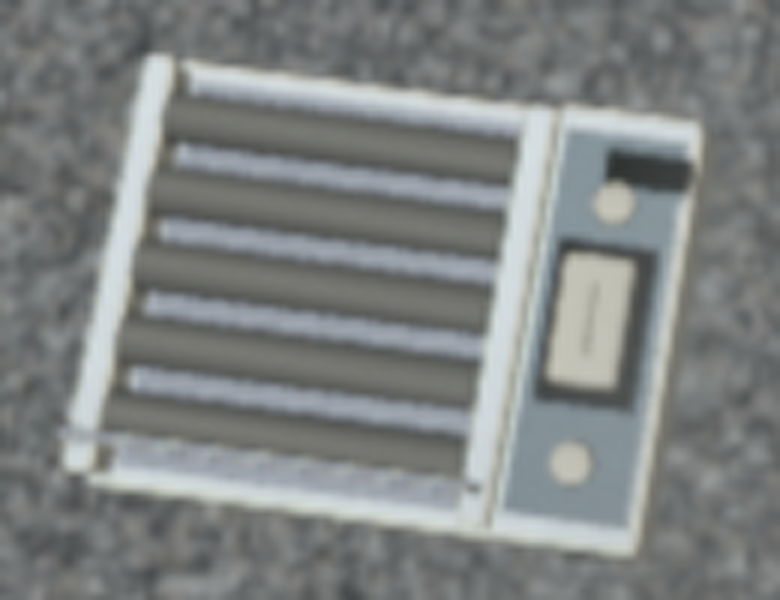

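View pics/scs.png

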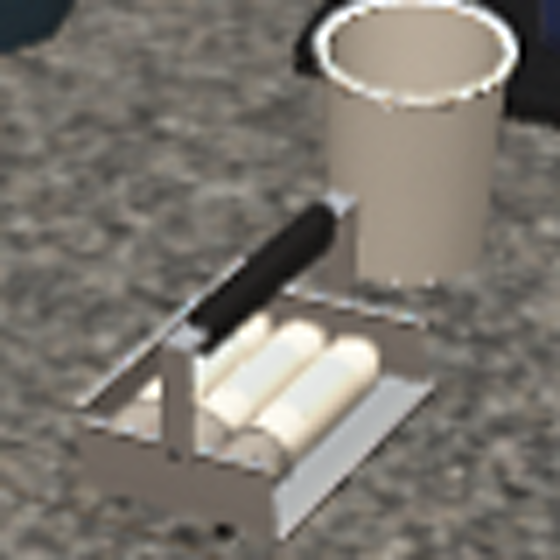

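View pics/scm.png

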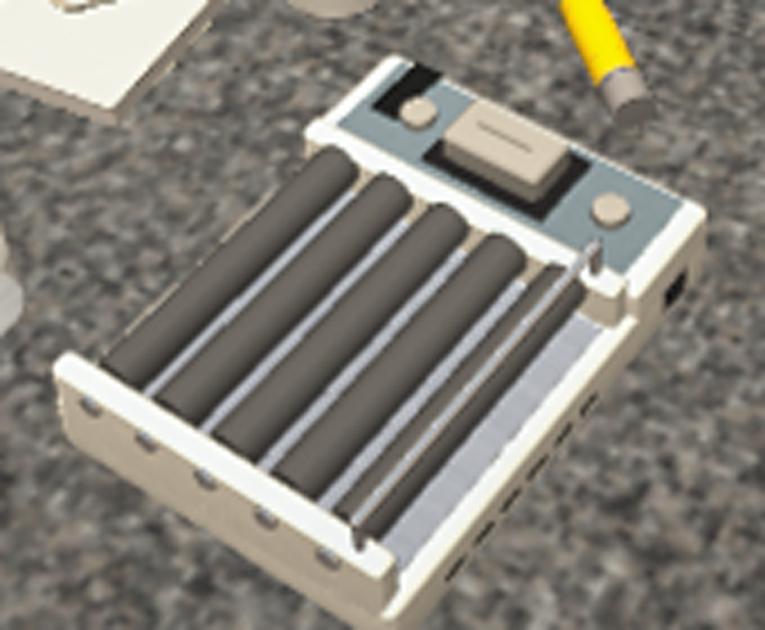

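```bash
cat > fit.py <<'E'
from h import *
from scipy.optimize import least_squares
t=snapshot("top"); s=snapshot("scene")
def fit(obs,x0):
    def P(p,o):
        c,S=np.cos(p[2]),np.sin(p[2]); return [p[0]+c*o[0]-S*o[1],p[1]+S*o[0]+c*o[1],o[2]]
    def f(p): return np.concatenate([proj(q,P(p,o))[0]-px for q,px,o in obs])
    r=least_squares(f,x0,loss="soft_l1"); return r.x,f(r.x).reshape(-1,2)
T=lambda u,v:(160+u/6-.5*0,165+v/6); S=lambda u,v:(185+u/4.5,225+v/4.5)
mm=[(t,T(614,203),(.058,-.099,.068)),(t,T(570,463),(-.066,-.099,.068)),(s,S(418,108),(.058,-.099,.068)),(s,S(611,208),(-.066,-.099,.068)),
 (t,T(562,240),(.039,-.075,.064)),(t,T(657,250),(.039,-.123,.064)),(t,T(632,408),(-.039,-.123,.064)),(t,T(538,398),(-.039,-.075,.064)),
 (t,T(170,118),(.072,.12,.068)),(t,T(515,158),(.072,-.05,.068)),(t,T(110,412),(-.072,.12,.068)),(t,T(462,450),(-.072,-.05,.068)),
 (t,T(140,265),(0,.12,.068)),(t,T(490,305),(0,-.05,.068)),(s,S(545,218),(-.039,-.075,.064))]
print("mixer");p,r=fit(mm,[.5,.2,-.1]);print(p[:2],np.degrees(p[2]));print(np.round(r,1).tolist())
T=lambda u,v:(340+u/10,165+v/10); S=lambda u,v:(290+u/7,130+v/7)
ss=[(t,T(188,238),(0,.05,.097)),(t,T(538,278),(0,-.05,.097)),(t,T(155,100),(.0495,.0615,.05)),(t,T(557,150),(.0495,-.0615,.05)),
 (t,T(112,445),(-.049,.060,.020)),(t,T(508,492),(-.049,-.060,.020)),
 (s,S(80,408),(.0495,.0615,.05)),(s,S(428,325),(-.0,-.0615,.05)) ,(s,S(202,338),(0,.05,.092)),(s,S(328,218),(0,-.05,.092)),(s,S(433,388),(-.049,-.060,.02)),(s,S(280,540),(-.049,.06,.02))]
ss=[o for i,o in enumerate(ss) if i!=7]
print("scoop");p,r=fit(ss,[.5,-.2,-.1]);print(p[:2],np.degrees(p[2]));print(np.round(r,1).tolist())
for n in ["dropper","white_jar","phial","specimen_cup"]:
    pass
print(atz(t,437,190,.107),atz(t,308,152,.088),atz(t,332,264,.104),"cup jar phial")
E
python3 fit.py
```

```text
mixer
[0.51955267 0.21348199] -7.108155653472998
[[-0.0, -0.1], [0.2, -0.0], [0.2, -1.6], [0.0, -2.3], [-0.5, -0.6], [0.3, -0.0], [0.1, 0.8], [-1.1, 0.2], [-0.9, -0.7], [0.3, 0.4], [-1.0, 0.2], [0.4, 2.0], [-0.9, -0.5], [0.2, 0.7], [-0.8, -1.8]]
scoop
[ 0.58441095 -0.21133033] -6.627192069113604
[[-0.8, 0.0], [-0.2, 0.4], [-1.2, 0.3], [0.4, 0.4], [-0.9, 0.3], [-0.1, 0.6], [0.2, -3.2], [-0.7, -1.2], [-0.3, -0.9], [-0.5, -2.1], [0.5, -2.4]]
[ 0.5867738  -0.37940652  0.107     ] [ 0.69844562 -0.02047338  0.088     ] [ 0.38298632 -0.08977442  0.104     ] cup jar phial
```

Candidates for the tubes (top view): three ivory tubes in the scoop at (374,184), (373,195) and (370,205). The yellow one at (310,217) is the look-alike, so I leave it. There is only one scoop, with its black bar from (359,189) to (393,193), and the close crop confirms it. I'll move above it first.

```bash
python3 -m pendant '[[[3.2,0,2.1,0,0,0,1],[3.2,0,2.1,0,0,0,1],[3.2,0,2.1,0,0,0,1],[3.2,0,2.1,0,0,0,1],[3.2,0,2.1,0,0,0,1],[3.2,0,2.1,0,0,0,1],[3.2,0,2.1,0,0,0,1],[3.2,0,2.1,0,0,0,1]]]'; python3 -m pendant '[[[3.2,0,2.1,0,0,0,1],[3.2,0,2.1,0,0,0,1],[3.2,0,2.1,0,0,0,1],[3.2,0,2.1,0,0,0,1],[3.2,0,2.1,0,0,0,1],[3.2,0,2.1,0,0,0,1],[3.2,0,2.1,0,0,0,1],[3.2,0,2.1,0,0,0,1],[0,0,0,0,-6,0,1],[0,0,0,0,-6,0,1],[0,0,0,0,-6,0,1],[0,0,0,0,-6,0,1]]]'; python3 -m pendant '[[[0,0,0,0,-6,0,1],[0,0,0,0,-6,0,1],[0,0,0,0,-6,0,1],[0,0,0,0,-6,0,1],[0,0,0,0,-6,0,1],[0,0,0,0,-6,0,1],[0,0,0,0,-6,0,1],[0,0,0,0,-4,0,1],[0,0,0,0,0,0,1],[0,0,0,0,0,0,1]]]'
python3 - <<'E'
from h import *
o=ctrl.get_obs();w=snapshot("wrist"); cv2.imwrite("pics/w1.png",w["image"][:,:,::-1]);print(o)
p=np.array([.58441,-.21133]);a=np.radians(-6.63);c,S=np.cos(a),np.sin(a)
for q in [(0,.05,.092),(0,-.05,.092),(.0495,.0615,.05),(.0495,-.0615,.05),(-.049,.06,.02),(-.049,-.06,.02)]:
    print(q,wproj(w,[p[0]+c*q[0]-S*q[1],p[1]+S*q[0]+c*q[1],q[2]],o))
E
```

```text
clock: 1.92
tool_pos: [0.3679, -0.432, 0.2269]
orientation: [-90.0, -0.0, 13.5]
force: [1.5, -1.8, -0.1]
opening: 0.0878
clock: 2.92
tool_pos: [0.577, -0.2101, 0.2265]
orientation: [-90.0, 0.0, 37.8]
force: [-0.1, -0.0, -0.3]
opening: 0.0878
clock: 3.75
tool_pos: [0.5768, -0.2106, 0.2266]
orientation: [-90.0, -0.0, 83.3]
force: [0.1, 0.3, -0.3]
opening: 0.0875
{'clock': 3.75, 'joint_pos': array([-1.85419924e+00,  1.48544435e+01, -7.40698531e+00, -5.90264915e-04,
       -6.77328664e+01, -4.83062969e+00]), 'qvel': array([-0.03706498, -0.00872456, -0.05226115, -0.04129442,  0.05812608,
       -1.04282485]), 'tau': array([ 1.36029592e-02, -4.99939871e+01,  2.88895208e+01,  6.89037859e+00,
        3.56285821e-02,  4.36219359e-01]), 'tool_pos': array([ 0.5768    , -0.21056973,  0.22662475]), 'orientation': array([-9.00056385e+01, -1.02472922e-03,  8.33149475e+01]), 'force': array([ 0.07045846,  0.25068078, -0.30619845]), 'moment': array([-0.01707165,  0.12095399, -0.02954671]), 'opening': 0.08754578095297012}
(0, 0.05, 0.092) [[309.93549631 243.73295584]]
(0, -0.05, 0.092) [[309.021038   145.24883112]]
(0.0495, 0.0615, 0.05) [[268.91811495 238.62346978]]
(0.0495, -0.0615, 0.05) [[264.54721939 132.32689793]]
(-0.049, 0.06, 0.02) [[350.35038009 228.63305449]]
(-0.049, -0.06, 0.02) [[352.48905656 132.05067243]]
```

View pics/w1.png

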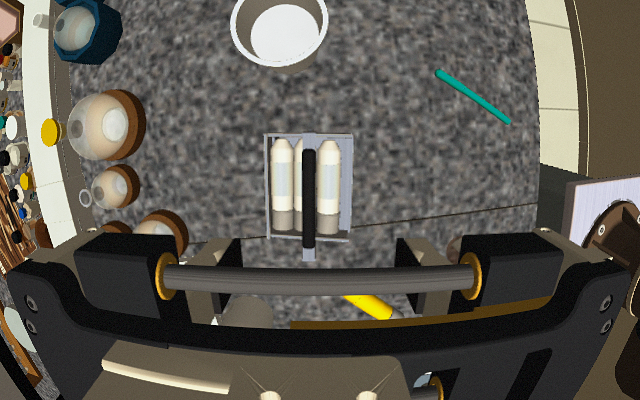

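The wrist view shows the black bar at x=309, rows 149 to 248, which is about 4 px lower than predicted. The three ivory tubes are at columns 282, 300 and 328. I'll correct by about 4 mm and descend.

```bash
python3 -m pendant '[[[0.43,1.5,-0.77,0,0,0,1],[0,2.5,0,0,0,0,1],[0,2.5,0,0,0,0,1],[0,2.5,0,0,0,0,1],[0,2,0,0,0,0,1],[0,1.5,0,0,0,0,1],[0,1.5,0,0,0,0,1],[0,1.3,0,0,0,0,1],[0,0,0,0,0,0,1],[0,0,0,0,0,0,1]]]'
python3 - <<'E'
from h import *
o=ctrl.get_obs();w=snapshot("wrist"); cv2.imwrite("pics/w2.png",w["image"][:,:,::-1]);print(o['tool_pos'],o['orientation'])
s=snapshot("scene");crop(s,"s2",250,80,160,150,4)
E
```

```text
clock: 4.63
tool_pos: [0.5846, -0.2072, 0.0731]
orientation: [-89.9, 0.0, 83.4]
force: [0.6, -0.3, 2.2]
opening: 0.0872
[ 0.58460542 -0.20722329  0.07314171] [-8.99142242e+01  1.53250634e-02  8.33798429e+01]
```

View pics/w2.png

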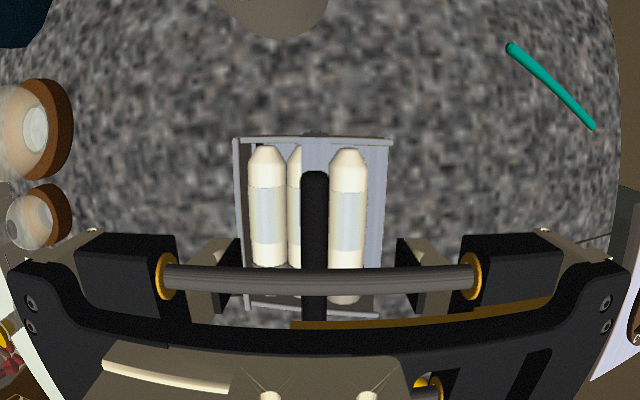

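View pics/s2.png

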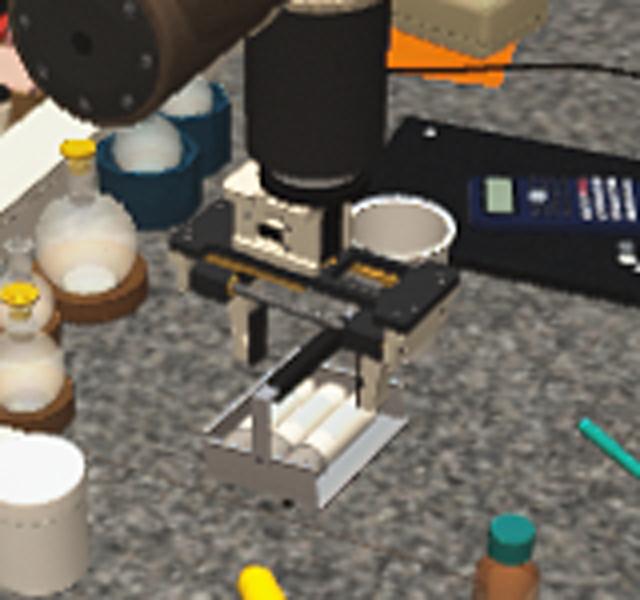

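The bar (column 314) is centred between the open fingers. Now I'll close and lift a little.

```bash
python3 -m pendant '[[[0,0,0,0,0,0,0],[0,0,0,0,0,0,0],[0,0,0,0,0,0,0],[0,0,0,0,0,0,0],[0,0,0,0,0,0,0],[0,0,0,0,0,0,0],[0,0,0,0,0,0,0],[0,0,0,0,0,0,0],[0,0,0,0,0,0,0],[0,0,0,0,0,0,0]]]';  python3 -m pendant '[[[0,-0.3,0,0,0,0,0],[0,-0.7,0,0,0,0,0],[0,-1,0,0,0,0,0],[0,-1,0,0,0,0,0],[0,-1,0,0,0,0,0],[0,0,0,0,0,0,0],[0,0,0,0,0,0,0]]]'
python3 - <<'E'
from h import *
o=ctrl.get_obs();w=snapshot("wrist"); cv2.imwrite("pics/w3.png",w["image"][:,:,::-1]);print(o['tool_pos'],o['orientation'])
Rt=rot(o['orientation'])
for q in [(-.05,-.0188-.01,0),(.05,-.0288,0)]: print(wproj(w,o['tool_pos']+Rt@np.array(q),o))
s=snapshot("scene");crop(s,"s3",250,80,160,150,4)
E
```

```text
clock: 5.57
tool_pos: [0.5849, -0.2072, 0.0735]
orientation: [-90.0, 0.0, 83.5]
force: [-0.2, 0.7, -1.0]
opening: 0.026
clock: 6.15
tool_pos: [0.5854, -0.2071, 0.1145]
orientation: [-90.1, -0.0, 83.4]
force: [0.5, -0.1, -4.1]
opening: 0.013
[ 0.58536931 -0.20710973  0.11454116] [-9.01017948e+01 -1.81966276e-02  8.34478664e+01]
[[315.96013338 176.0505314 ]]
[[316.65573488 355.5008199 ]]
```

View pics/w3.png

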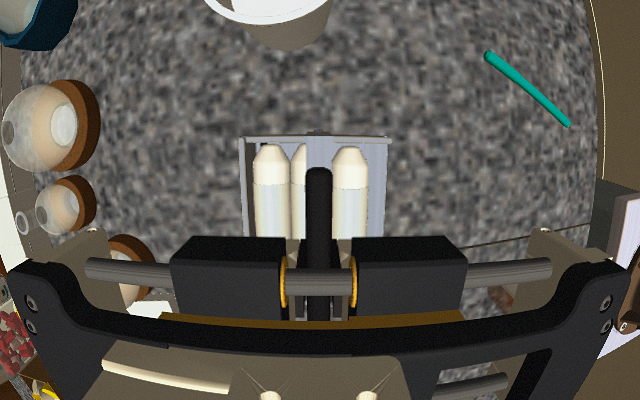

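View pics/s3.png

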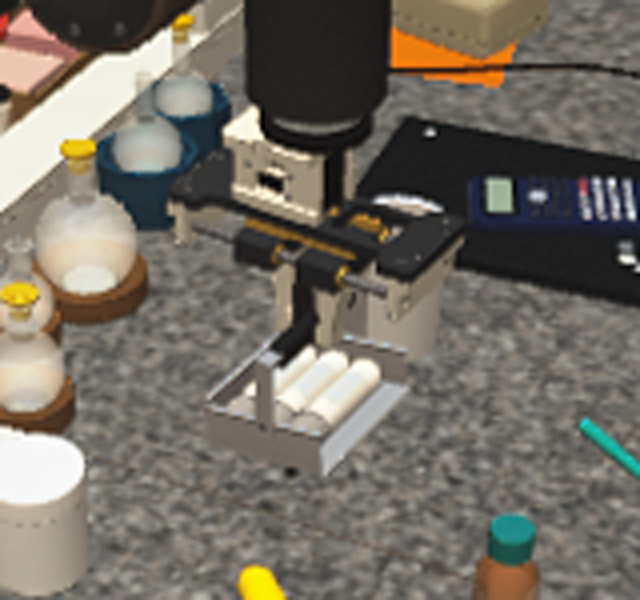

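The scoop is held and the tubes are in. The fingers finished closing during the lift, so I'll re-measure its height. Raising and carrying level toward the mixer.

```bash
python3 -m pendant '[[[0,-0.5,0,0,0,0,0],[0,-1,0,0,0,0,0],[0,-1.5,0,0,0,0,0],[0,-2,0,0,0,0,0],[0,-2,0,0,0,0,0],[0,-1.5,0,0,0,0,0],[0,-1,0,0,0,0,0],[0,-0.5,0,0,0,0,0],[0.4,0,0.1,0,0.2,0,0],[0.8,0,0.2,0,0.2,0,0],[1.2,0,0.2,0,0.1,0,0],[1.6,0,0.3,0,0,0,0]]]'; python3 -m pendant '[[[2,0,0.4,0,0,0,0],[2.2,0,0.4,0,0,0,0],[2.2,0,0.4,0,0,0,0],[2.2,0,0.4,0,0,0,0],[2.2,0,0.5,0,0,0,0],[2.2,0,0.5,0,0,0,0],[2.2,0,0.5,0,0,0,0],[2.2,0,0.5,0,0,0,0],[2.2,0,0.5,0,0,0,0],[2.2,0,0.5,0,0,0,0],[2.2,0,0.5,0,0,0,0],[2.2,0,0.5,0,0,0,0]]]'; python3 -m pendant '[[[2.2,0,0.5,0,0,0,0],[2.2,0,0.5,0,0,0,0],[2.2,0,0.4,0,0,0,0],[2.2,0,0.4,0,0,0,0],[1.8,0,0.3,0,0,0,0],[1.4,0,0.3,0,0,0,0],[1,0,0.2,0,0,0,0],[0.7,0,0.1,0,0,0,0],[0.4,0,0.1,0,0,0,0],[0.2,0,0,0,0,0,0],[0,0,0,0,0,0,0],[0,0,0,0,0,0,0]]]'
python3 - <<'E'
from h import *
o=ctrl.get_obs();w=snapshot("wrist"); cv2.imwrite("pics/w4.png",w["image"][:,:,::-1]);print(o['tool_pos'],o['orientation'])
s=snapshot("scene");crop(s,"s4",170,180,180,180,4)
t=snapshot("top");crop(t,"t4",160,130,130,130,5)
E
```

```text
clock: 7.25
tool_pos: [0.5809, -0.1657, 0.2121]
orientation: [-89.9, 0.0, 82.9]
force: [-0.2, 0.6, -4.1]
opening: 0.0129
clock: 8.25
tool_pos: [0.557, 0.1022, 0.2126]
orientation: [-89.9, 0.0, 83.0]
force: [0.4, -0.4, -5.2]
opening: 0.0132
clock: 9.25
tool_pos: [0.5482, 0.2451, 0.2136]
orientation: [-90.0, 0.0, 82.9]
force: [-0.7, -0.5, -4.0]
opening: 0.0126
[0.54819192 0.24514004 0.21357259] [-8.99961064e+01  8.29271966e-03  8.29141554e+01]
```

View pics/w4.png

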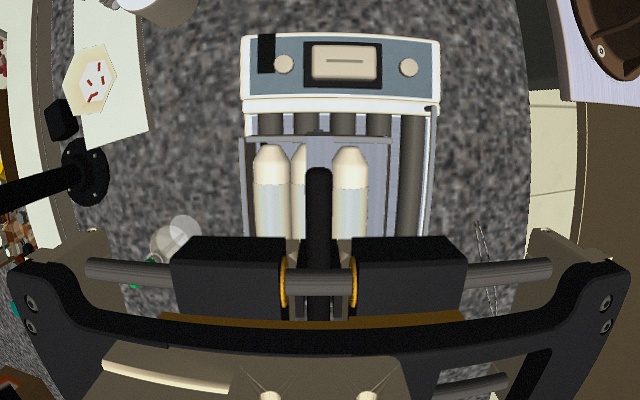

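View pics/s4.png

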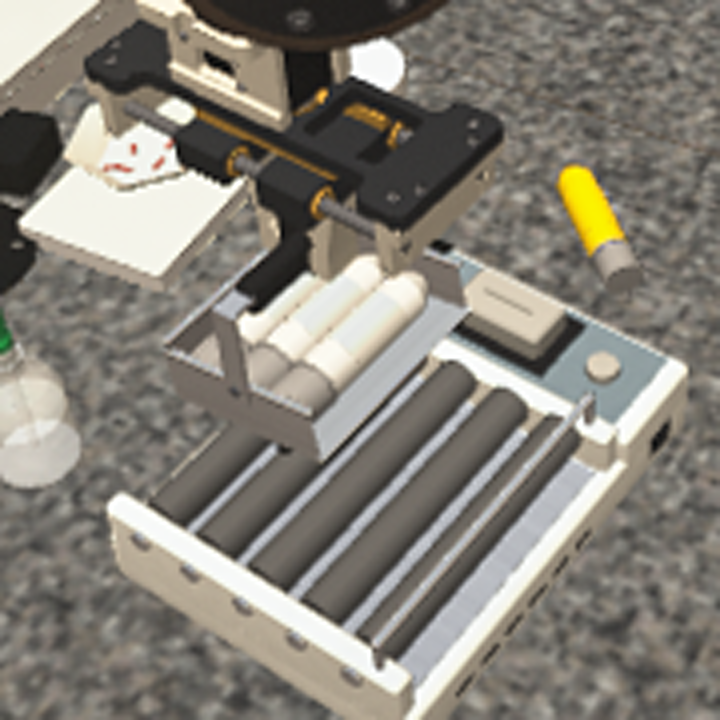

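View pics/t4.png

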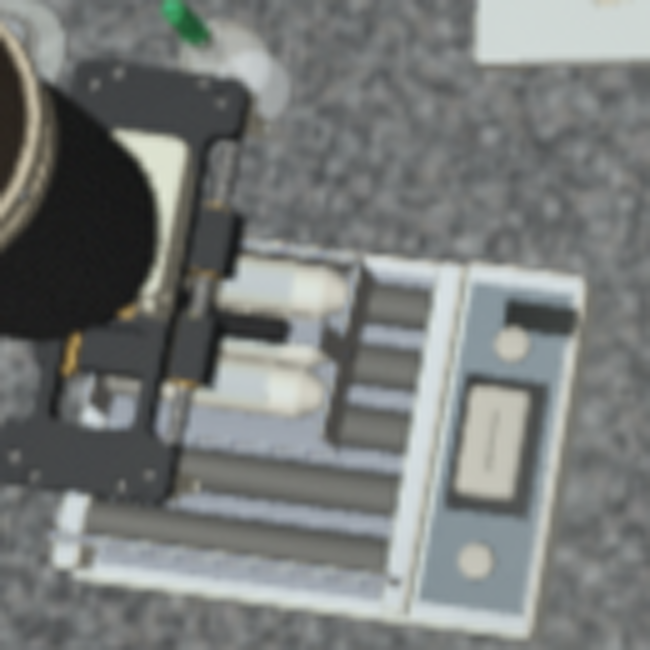

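```bash
cat > fit2.py <<'E'
from h import *
from scipy.optimize import least_squares
o=ctrl.get_obs();w=snapshot("wrist");s=snapshot("scene");t=snapshot("top")
S=lambda u,v:np.array((170+u/4,180+v/4)); T=lambda u,v:np.array((160+u/5,130+v/5))
def X(p,q):
    c,n=np.cos(p[2]),np.sin(p[2]); return [p[0]+c*q[0]-n*q[1],p[1]+n*q[0]+c*q[1],q[2]+p[3]]
wm=[((284,64),(.058,-.099,.068)),((408,67.5),(-.066,-.099,.068)),((306,42),(.039,-.123,.064)),((381,42.5),(-.039,-.123,.064)),((381,87),(-.039,-.075,.064)),((305,86),(.039,-.075,.064))]
def f(p): 
    p=[*p,0]; return np.concatenate([wproj(w,X(p,q),o)[0]-px for px,q in wm])
r=least_squares(f,[.52,.21,-.12]);print("mixer wrist",r.x[:2],np.degrees(r.x[2]),np.round(r.fun,1))
tm=[(T(512,343),(.058,-.099,.068)),(T(475,561),(-.066,-.099,.068))]
print("top resid",[proj(t,X([*r.x,0],q))[0]-px for px,q in tm])
ws=[((391,139),(-.049,-.0615,.036)),((246,137),(.0495,-.0615,.05))]
ss=[(S(165,350),(.0495,.0615,.05)),(S(320,458),(-.049,.0615,.018)),(S(466,312),(-.049,-.0615,.018)),(S(252,305),(0,.05,.092))]
def g(p):
    p=[p[0],p[1],np.radians(-7.0),p[2]]
    return np.concatenate([proj(s,X(p,q))[0]-px-np.array([0,-2.3]) for px,q in ss])
r2=least_squares(g,[.548,.245,.12],loss="soft_l1");print("scoop scene",r2.x,np.round(g(r2.x),1))
for px,q in ws: print(wproj(w,X([r2.x[0],r2.x[1],np.radians(-7),r2.x[2]],q),o)[0]-px)
E
python3 fit2.py
```

```text
mixer wrist [0.51852793 0.21668785] -6.988429385461436 [-0.1 -0.6  1.5 -1.  -2.4 -1.3  1.1  0.1  1.5  1.5 -1.3  1.2]
top resid [array([-1.24559954,  0.4339238 ]), array([-0.94385867,  0.25288208])]
scoop scene [0.55933861 0.22616098 0.1097668 ] [ 1.  -3.2  0.3  0.6 -0.1  0.1 -1.5  0.3]
[-25.34672888 -25.37324115]
[-19.5172521  -21.50511832]
```

```bash
cat >> fit2.py <<'E'
print("----")
for dz in (.11,.115,.12,.125):
  for y in (.240,.245):
    p=[.548,y,np.radians(-7.0),dz]
    print(dz,y,np.round([proj(s,X(p,q))[0]-px-np.array([0,-2.3]) for px,q in ss],1).tolist(),np.round([wproj(w,X(p,q),o)[0]-px for px,q in ws],1).tolist())
E
python3 fit2.py|sed -n '/----/,$p'
```

```text
----
0.11 0.24 [[1.4, 3.1], [1.3, 7.5], [1.3, 5.9], [-0.8, 6.8]] [[-8.2, -8.5], [-1.4, -5.3]]
0.11 0.245 [[-0.1, 4.8], [-0.1, 9.3], [0.2, 7.4], [-2.3, 8.5]] [[-7.6, -1.8], [-0.3, 1.8]]
0.115 0.24 [[1.0, 1.4], [1.0, 5.9], [1.2, 4.3], [-1.1, 5.0]] [[-6.8, -8.3], [-3.1, -5.0]]
0.115 0.245 [[-0.5, 3.1], [-0.3, 7.7], [0.1, 5.9], [-2.6, 6.7]] [[-6.2, -1.4], [-2.0, 2.2]]
0.12 0.24 [[0.7, -0.2], [0.8, 4.3], [1.1, 2.7], [-1.4, 3.2]] [[-5.4, -8.0], [-4.9, -4.6]]
0.12 0.245 [[-0.8, 1.4], [-0.6, 6.2], [-0.0, 4.3], [-2.9, 4.9]] [[-4.7, -1.0], [-3.8, 2.7]]
0.125 0.24 [[0.3, -1.9], [0.6, 2.7], [1.0, 1.1], [-1.7, 1.5]] [[-3.8, -7.7], [-6.7, -4.3]]
0.125 0.245 [[-1.2, -0.2], [-0.8, 4.6], [-0.1, 2.7], [-3.2, 3.2]] [[-3.1, -0.6], [-5.6, 3.3]]
```

Scoop underside is at about 0.134 m and the mixer refit is (0.519, 0.2155, -7°). Lower to just above the rollers, then tip to 8°, which still keeps the tubes in.

```bash
python3 -m pendant '[[[0,0.4,0.1,0,0,0,0],[0,0.8,0.2,0,0,0,0],[0,1,0.2,0,0,0,0],[0,1,0.2,0,0,0,0],[0,1,0.2,0,0,0,0],[0,0.6,0.1,0,0,0,0],[0,0.35,0,0,0,0,0],[0,0,0,-2,0,0,0],[0,0,0,-2,0,0,0],[0,0,0,-2,0,0,0],[0,0,0,-2,0,0,0],[0,0,0,0,0,0,0]]]'
python3 - <<'E'
from h import *
o=ctrl.get_obs();print(o['tool_pos'],o['orientation'],o['force'])
s=snapshot("scene");crop(s,"s5",170,200,180,150,4)
w=snapshot("wrist"); cv2.imwrite("pics/w5.png",w["image"][:,:,::-1])
E
```

```text
clock: 10.7
tool_pos: [0.5372, 0.2467, 0.1619]
orientation: [-98.1, 0.0, 83.0]
force: [-1.4, -0.9, -5.0]
opening: 0.0123
[0.53724814 0.24666594 0.16190123] [-9.80712962e+01  2.24448964e-02  8.30047404e+01] [-1.42626728 -0.90845739 -4.96098459]
```

View pics/s5.png

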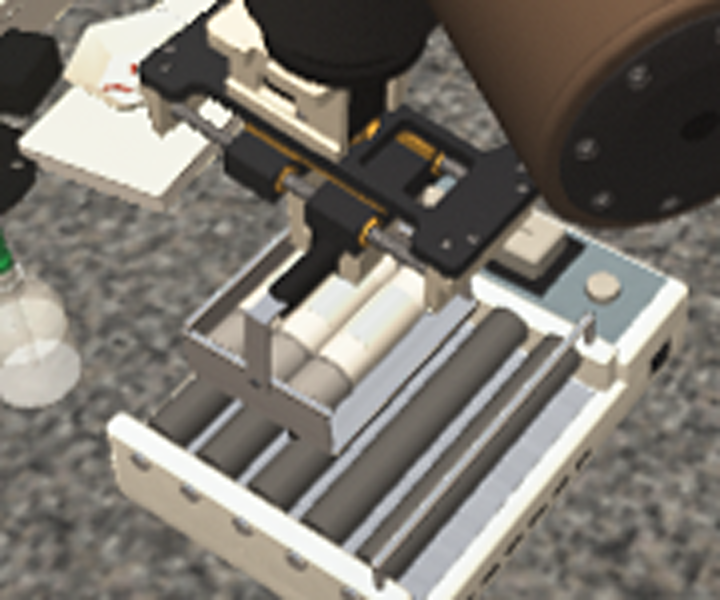

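View pics/w5.png

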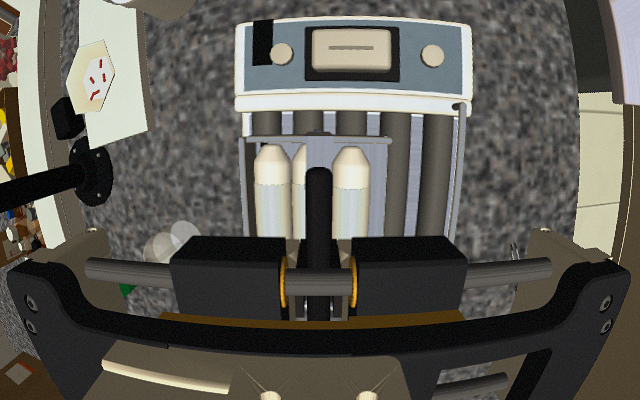

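The tubes are still in the scoop. The lip is over the groove just behind the -36 roller and nothing is touching. Tipping slowly now.

```bash
python3 -m pendant '[[[0,0,0.1,-1,0,0,0],[0,0,0.1,-1,0,0,0],[0,0,0.1,-1,0,0,0],[0,0,0.1,-1,0,0,0],[0,0,0.1,-0.5,0,0,0],[0,0,0,0,0,0,0]]]'
python3 - <<'E'
from h import *
o=ctrl.get_obs();print(o['tool_pos'],o['orientation'],o['force'])
s=snapshot("scene");crop(s,"s6",170,200,180,150,4)
w=snapshot("wrist"); cv2.imwrite("pics/w6.png",w["image"][:,:,::-1])
E
```

```text
clock: 11.3
tool_pos: [0.5332, 0.2474, 0.1611]
orientation: [-102.5, 0.0, 82.9]
force: [0.5, 0.2, -4.7]
opening: 0.0124
[0.53318031 0.24738023 0.16109053] [-1.02477041e+02  2.38679213e-02  8.29479233e+01] [ 0.51719519  0.17796876 -4.72055755]
```

View pics/s6.png

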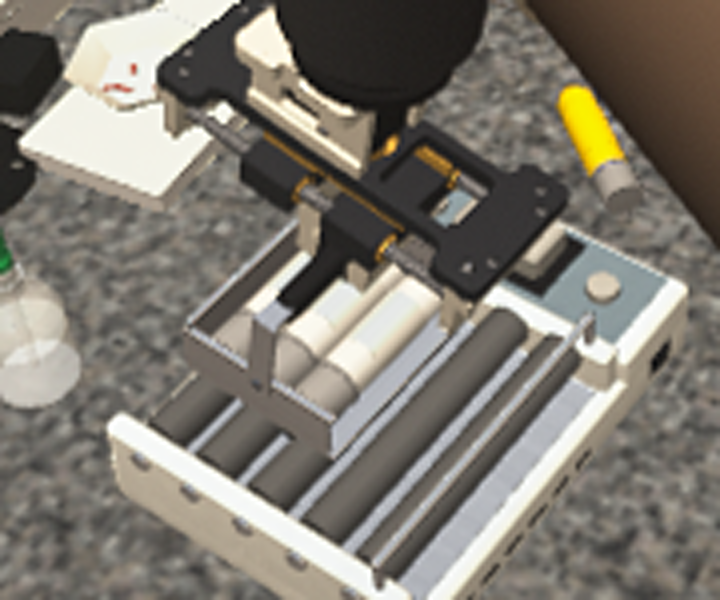

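View pics/w6.png

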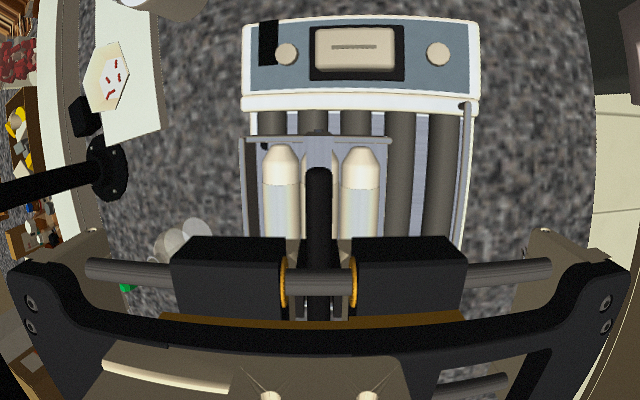

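```bash
cat > look.py <<'E'
import sys
from h import *
n=sys.argv[1]
o=ctrl.get_obs();print(o['clock'],o['tool_pos'],o['orientation'],o['force'])
s=snapshot("scene")
a=cv2.resize(s["image"][215:345,195:345,::-1],None,fx=4,fy=4,interpolation=cv2.INTER_CUBIC)
cv2.imwrite(f"pics/{n}.png",a)
E
python3 -m pendant '[[[0,0,0,0,0,0,0],[0,0,0,0,0,0,0]]]'; python3 look.py s7
```

```text
clock: 11.57
tool_pos: [0.5337, 0.2477, 0.1613]
orientation: [-102.5, -0.0, 82.9]
force: [1.3, -0.8, -5.3]
opening: 0.0127
11.5667 [0.53368221 0.24771853 0.16131249] [-1.02489541e+02 -1.60272817e-02  8.29330861e+01] [ 1.34345651 -0.84030603 -5.27107601]
```

View pics/s7.png

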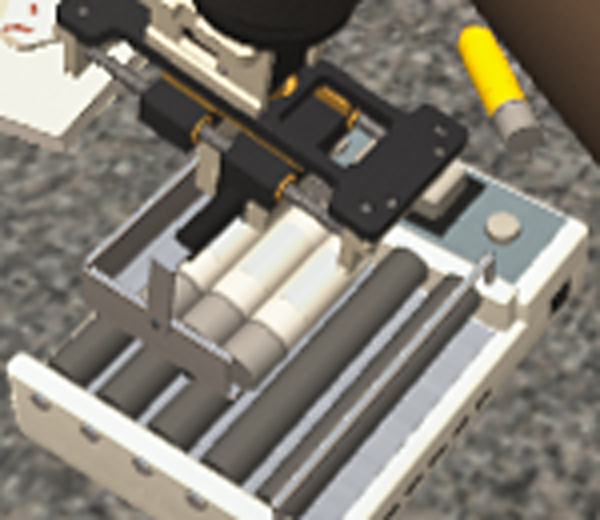

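```bash
python3 -m pendant '[[[0,0,0,0,0,0,0]]]'; python3 look.py s8
```

```text
clock: 11.7
tool_pos: [0.5336, 0.2477, 0.1613]
orientation: [-102.5, -0.0, 82.9]
force: [-1.1, 0.2, -3.6]
opening: 0.0126
11.7 [0.53355099 0.24766353 0.1612612 ] [-1.02496740e+02 -9.90609920e-03  8.29389698e+01] [-1.06349648  0.19832865 -3.64947248]
```

View pics/s8.png

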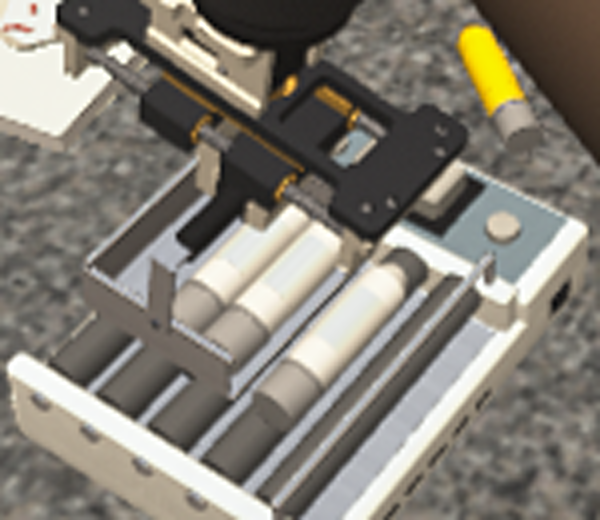

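```bash
python3 -m pendant '[[[0,0.3,-1.2,0,0,0,0]]]'; python3 look.py s9
```

```text
clock: 11.83
tool_pos: [0.5448, 0.2459, 0.1611]
orientation: [-102.5, -0.0, 83.0]
force: [0.6, 0.6, -3.3]
opening: 0.0127
11.8333 [0.54476828 0.2459473  0.16107054] [-1.02483457e+02 -7.03165683e-03  8.29887724e+01] [ 0.64727309  0.61831474 -3.27801711]
```

View pics/s9.png

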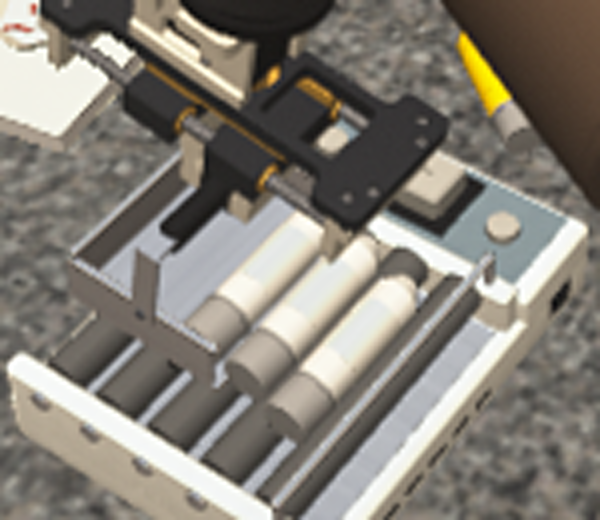

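```bash
python3 -m pendant '[[[0,0.4,-1.8,0,0,0,0]]]'; python3 look.py s10
```

```text
clock: 11.97
tool_pos: [0.5635, 0.2438, 0.1612]
orientation: [-102.5, -0.0, 83.0]
force: [0.9, 0.1, -4.0]
opening: 0.0127
11.9667 [0.56351886 0.24384074 0.16118617] [-1.02499912e+02 -2.09606017e-02  8.29939412e+01] [ 0.93541801  0.14608434 -3.95490248]
```

View pics/s10.png

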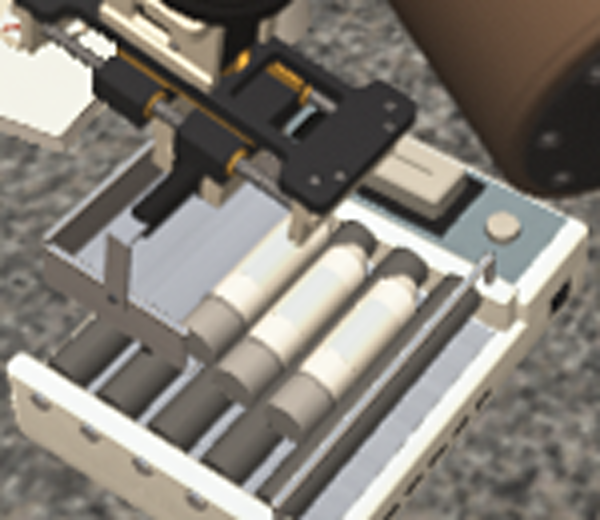

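```bash
python3 -m pendant '[[[0,0.25,-1,0,0,0,0]]]'; python3 look.py s11
```

```text
clock: 12.1
tool_pos: [0.5749, 0.2426, 0.1608]
orientation: [-102.5, -0.0, 82.9]
force: [1.4, -0.3, -3.2]
opening: 0.0131
12.1 [0.57492878 0.24258287 0.16079212] [-1.02518768e+02 -1.96854617e-02  8.29453100e+01] [ 1.4004484  -0.34365593 -3.19347514]
```

View pics/s11.png

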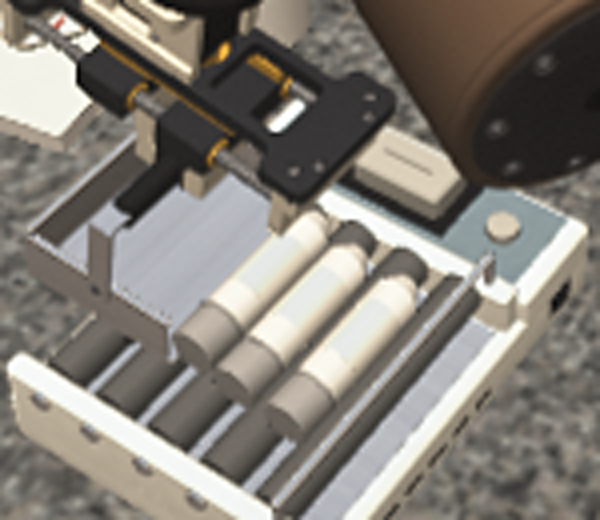

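```bash
python3 -m pendant '[[[0,0,-1.5,0,0,0,0],[0,0,-1.5,0,0,0,0],[0,0,0,0,0,0,0],[0,0,0,0,0,0,0]]]'; python3 look.py s12
```

```text
clock: 12.48
tool_pos: [0.604, 0.2387, 0.1669]
orientation: [-102.5, -0.0, 82.9]
force: [-0.3, -0.0, -3.2]
opening: 0.0125
12.4833 [0.60395238 0.2387251  0.1669108 ] [-1.02501214e+02 -3.52475413e-04  8.28915504e+01] [-0.29001895 -0.01516092 -3.24012817]
```

View pics/s12.png

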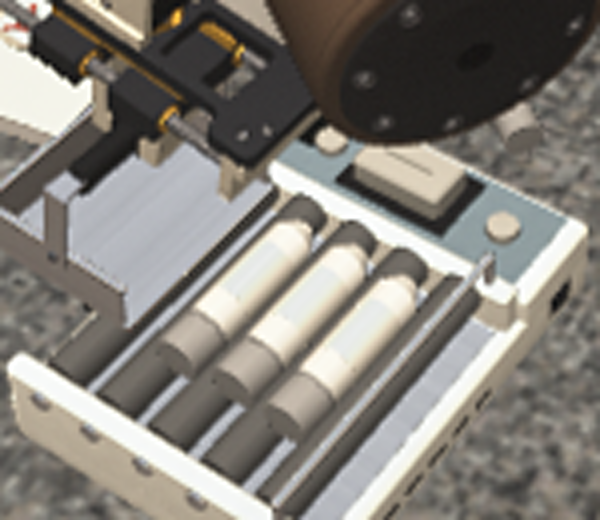

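All three tubes lie in separate grooves. Now lift, level, and carry the scoop back to its old place.

```bash
python3 -m pendant '[[[0,-0.8,-0.2,0,0,0,0],[0,-1.5,-0.3,0,0,0,0],[0,-2,-0.4,0,0,0,0],[0,-1.6,-0.4,0,0,0,0],[0,0,0,3.1,0,0,0],[0,0,0,3.1,0,0,0],[0,0,0,3.1,0,0,0],[0,0,0,3.2,0,0,0],[-1,0,-0.1,0,0,0,0],[-2,0,-0.2,0,0,0,0],[-3,0,-0.2,0,0,0,0],[-3.2,0,-0.2,0,0,0,0]]]';  python3 -m pendant '[[[-3.2,0,-0.3,0,0,0,0],[-3.2,0,-0.3,0,0,0,0],[-3.2,0,-0.3,0,0,0,0],[-3.2,0,-0.3,0,0,0,0],[-3.2,0,-0.3,0,0,0,0],[-3.2,0,-0.3,0,0,0,0],[-3.2,0,-0.3,0,0,0,0],[-3.2,0,-0.3,0,0,0,0],[-3.2,0,-0.3,0,0,0,0],[-2.8,0,-0.2,0,0,0,0],[-2.3,0,-0.2,0,0,0,0],[-1.2,0,-0.1,0,0,0,0]]]'
python3 -m pendant '[[[0,1,0,0,0,0,0],[0,2,0,0,0,0,0],[0,2.5,0,0,0,0,0],[0,2.5,0,0,0,0,0],[0,2.5,0,0,0,0,0],[0,1.5,0,0,0,0,0],[0,0.5,0,0,0,0,0],[0,0,0,0,0,0,0],[0,0,0,0,0,0,0]]]'
python3 - <<'E'
from h import *
o=ctrl.get_obs();print(o['clock'],o['tool_pos'],o['orientation'],o['force'])
s=snapshot("scene");crop(s,"s13",250,80,160,150,4)
E
```

```text
clock: 13.53
tool_pos: [0.5983, 0.1464, 0.2276]
orientation: [-90.0, 0.0, 83.1]
force: [0.2, -0.3, -2.8]
opening: 0.013
clock: 14.53
tool_pos: [0.5865, -0.2079, 0.228]
orientation: [-90.0, 0.0, 82.9]
force: [0.3, 0.1, -2.6]
opening: 0.0127
clock: 15.28
tool_pos: [0.588, -0.2051, 0.1033]
orientation: [-90.0, 0.0, 83.0]
force: [1.0, 0.5, -2.9]
opening: 0.013
15.2833 [ 0.58798223 -0.20509473  0.10327915] [-9.00488817e+01  2.29936338e-02  8.30149279e+01] [ 0.98975158  0.45379684 -2.85216912]
```

View pics/s13.png

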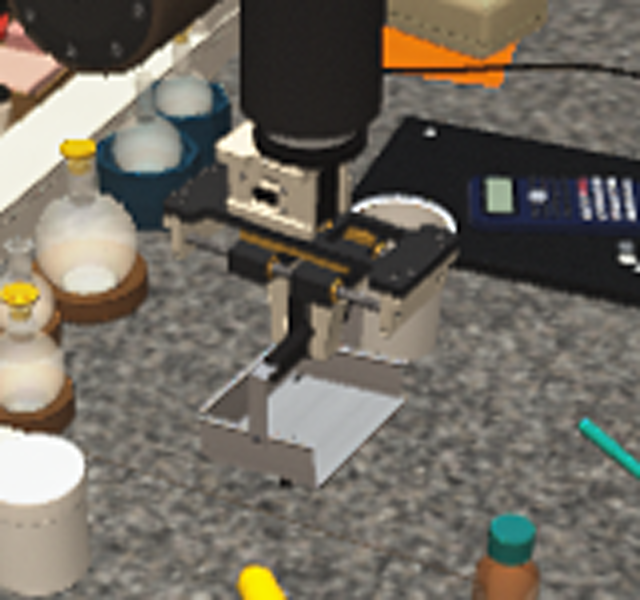

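Level, about 24 mm up, clear of the cup. Lower slowly until the force shows contact.

```bash
python3 -m pendant '[[[0,0.6,0,0,0,0,0],[0,0.6,0,0,0,0,0],[0,0.4,0,0,0,0,0],[0,0.2,0,0,0,0,0],[0,0,0,0,0,0,0]]]';  python3 -m pendant '[[[0,0.2,0,0,0,0,0],[0,0,0,0,0,0,0]]]'; python3 -m pendant '[[[0,0.2,0,0,0,0,0],[0,0,0,0,0,0,0]]]'
```

```text
clock: 15.75
tool_pos: [0.587, -0.2055, 0.0838]
orientation: [-89.9, 0.0, 82.9]
force: [0.1, 0.6, -3.6]
opening: 0.0125
clock: 15.92
tool_pos: [0.5878, -0.2056, 0.0827]
orientation: [-90.0, 0.0, 83.0]
force: [-0.8, 0.3, -2.7]
opening: 0.0129
clock: 16.08
tool_pos: [0.588, -0.2057, 0.0825]
orientation: [-90.1, 0.0, 83.0]
force: [-3.9, 2.5, 10.0]
opening: 0.0125
```

```bash
python3 -m pendant '[[[0,-0.1,0,0,0,0,0],[0,0,0,0,0,0,0.3],[0,0,0,0,0,0,0.5],[0,0,0,0,0,0,1],[0,0,0,0,0,0,1],[0,0,0,0,0,0,1],[0,0,0,0,0,0,1],[0,0,0,0,0,0,1],[0,0,0,0,0,0,1]]]'
python3 - <<'E'
from h import *
s=snapshot("scene");crop(s,"s14",250,80,160,150,4)
w=snapshot("wrist"); cv2.imwrite("pics/w14.png",w["image"][:,:,::-1])
E
```

```text
clock: 16.83
tool_pos: [0.5875, -0.2055, 0.0815]
orientation: [-90.0, -0.0, 83.0]
force: [0.2, 0.5, 0.8]
opening: 0.0603
```

View pics/s14.png

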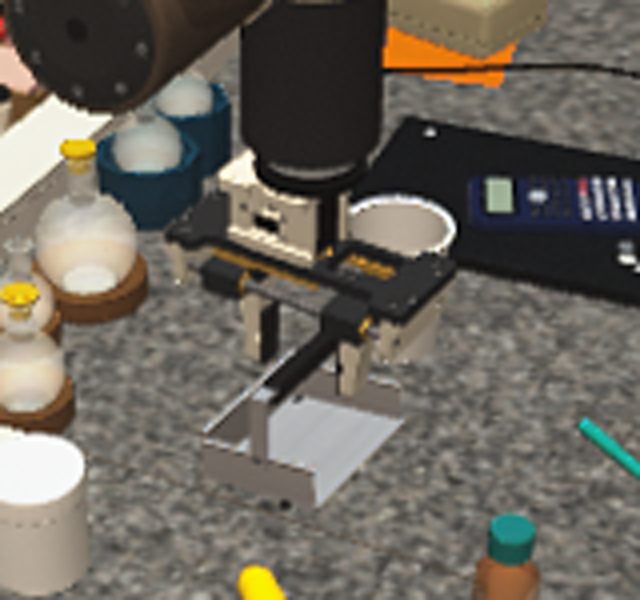

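View pics/w14.png

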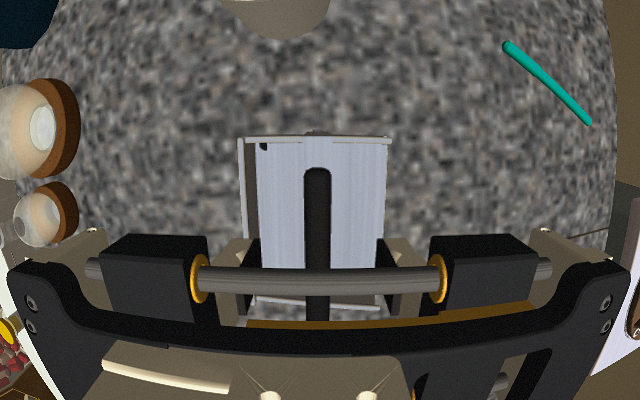

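The scoop stands empty with the bar free between the fingers. Straight up, then over the start key while shutting the fingers.

```bash
python3 -m pendant '[[[0,-0.5,0,0,0,0,1],[0,-1.5,0,0,0,0,1],[0,-2.5,0,0,0,0,1],[0,-3,0,0,0,0,1],[0,-2.5,0,0,0,0,1],[0,-2,0,0,0,0,1],[2,0,0.8,0,0,0,0],[2.6,0,1,0,0,0,0],[2.6,0,1,0,0,0,0],[2.6,0,1,0,0,0,0],[2.6,0,1,0,0,0,0],[2.6,0,1,0,0,0,0]]]';  python3 -m pendant '[[[2.6,0,1,0,0,0,0],[2.6,0,1,0,0,0,0],[2.6,0,1,0,0,0,0],[2.6,0,1,0,0,0,0],[2.6,0,1,0,0,0,0],[2,0,0.8,0,0,0,0],[1,0,0.3,0,0,0,0],[0,0,0,0,0,0,0],[0,0,0,0,0,0,0],[0,0,0,0,0,0,0]]]'
python3 - <<'E'
from h import *
o=ctrl.get_obs();w=snapshot("wrist"); cv2.imwrite("pics/w15.png",w["image"][:,:,::-1]);print(o['tool_pos'],o['orientation'],o['force'],o['opening'])
t=snapshot("top");crop(t,"t15",160,150,130,110,5)
E
```

```text
clock: 17.93
tool_pos: [0.5478, -0.0484, 0.2021]
orientation: [-90.0, -0.0, 82.9]
force: [-0.3, 0.2, -0.7]
opening: 0.0531
clock: 18.77
tool_pos: [0.5075, 0.1162, 0.2016]
orientation: [-90.0, 0.0, 82.9]
force: [-0.0, 1.2, -0.3]
opening: 0.001
[0.50751123 0.1161745  0.20160972] [-9.00002805e+01  7.87609511e-03  8.29456934e+01] [-0.02727396  1.22405456 -0.32754631] 0.0009722060063612624
```

View pics/w15.png

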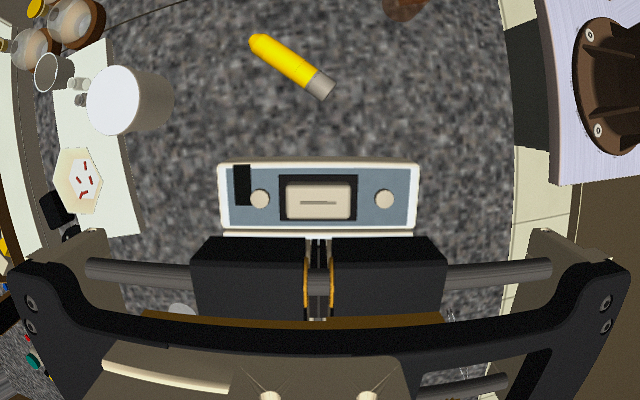

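View pics/t15.png

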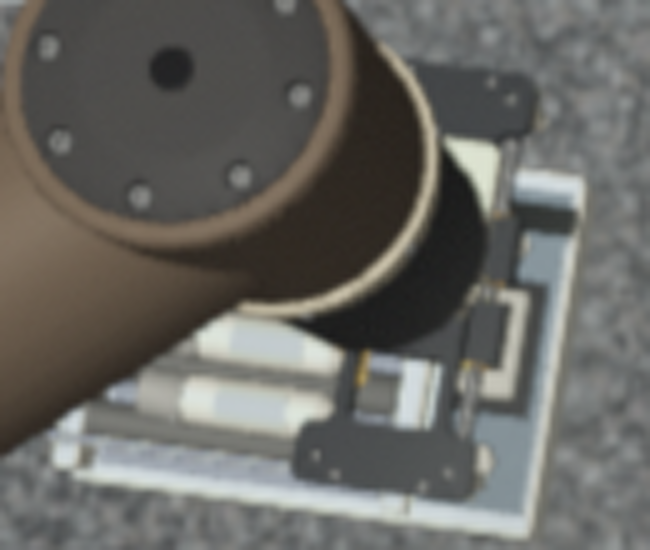

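Run:
```python
from h import *
from scipy.optimize import least_squares
o=ctrl.get_obs();w=snapshot("wrist")
crop(w,"w15b",210,150,220,90,3.6)
wm=[((259.5,198.5),(.058,-.099,.068)),((384,198.5),(-.066,-.099,.068)),((279.5,175.5),(.039,-.123,.064)),((357,175.5),(-.039,-.123,.064)),((357,221),(-.039,-.075,.064)),((279,221),(.039,-.075,.064))]
def X(p,q):
    c,n=np.cos(p[2]),np.sin(p[2]); return [p[0]+c*q[0]-n*q[1],p[1]+n*q[0]+c*q[1],q[2]+p[3]]
f=lambda p:np.concatenate([wproj(w,X([*p,0],q),o)[0]-px for px,q in wm])
r=least_squares(f,[.52,.21,-.12]);print(r.x[:2],np.degrees(r.x[2]),np.round(r.fun,1))
print("key",X([*r.x,0],(0,-.099,.07)))
```

```text
[0.51949751 0.21683519] -7.1965132188978425 [-0.2  0.8  0.6  0.9 -1.4 -1.   1.  -1.  -0.6  0.2  0.6  0.2]
key [np.float64(0.5070955011723794), np.float64(0.11861507682589442), 0.07]
```

View pics/w15b.png

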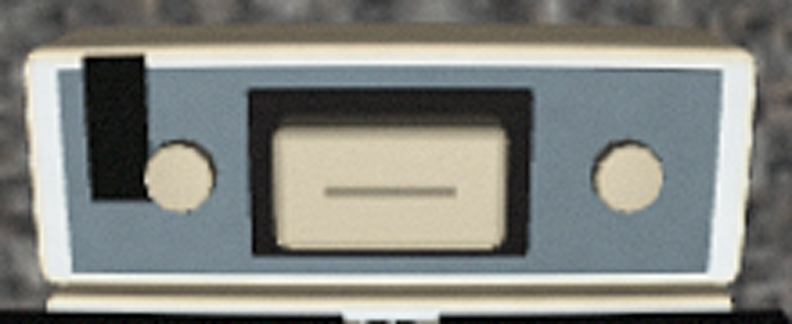

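Position is right to within 2 mm. Descend to about 90 mm, then creep.

```bash
python3 -m pendant '[[[0.1,2,0,0,0,0,0],[0,2.5,0,0,0,0,0],[0,2.5,0,0,0,0,0],[0,2,0,0,0,0,0],[0,1,0,0,0,0,0],[0,0.8,0,0,0,0,0],[0,0,0,0,0,0,0],[0,0,0,0,0,0,0]]]'; python3 -m pendant '[[[0,0.2,0,0,0,0,0],[0,0.2,0,0,0,0,0],[0,0,0,0,0,0,0]]]';python3 -c "
from h import *
w=snapshot('scene');crop(w,'s16',230,200,140,100,5)"
```

```text
clock: 19.58
tool_pos: [0.508, 0.1177, 0.094]
orientation: [-90.0, 0.0, 82.9]
force: [-0.7, 0.3, 0.2]
opening: 0.0005
clock: 19.83
tool_pos: [0.5077, 0.1179, 0.0899]
orientation: [-90.0, -0.0, 83.0]
force: [-1.2, 0.2, -0.0]
opening: 0.0006
```

View pics/s16.png

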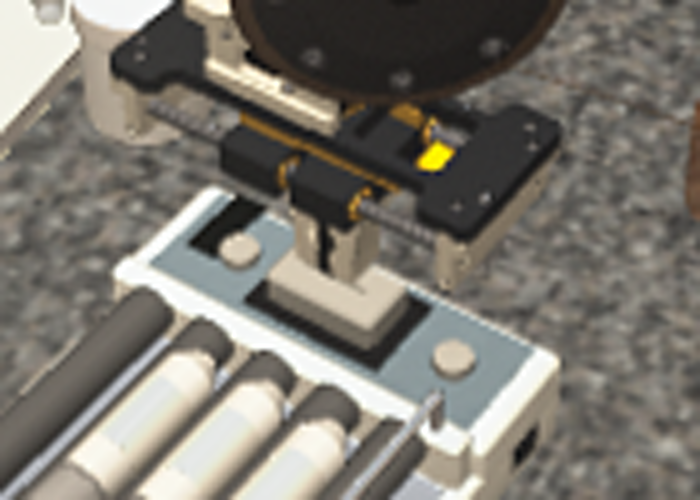

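```bash
for i in 1; do :; done; python3 -m pendant '[[[0,0.2,0,0,0,0,0],[0,0.2,0,0,0,0,0],[0,0,0,0,0,0,0]]]'; python3 -m pendant '[[[0,0.1,0,0,0,0,0],[0,0,0,0,0,0,0]]]';python3 -m pendant '[[[0,0.1,0,0,0,0,0],[0,0,0,0,0,0,0]]]'; python3 -m pendant '[[[0,0,0,0,0,0,0]]]'
```

```text
clock: 20.13
tool_pos: [0.5073, 0.1177, 0.0852]
orientation: [-90.0, 0.0, 82.9]
force: [0.2, 0.0, 0.4]
opening: 0.0003
clock: 20.3
tool_pos: [0.5074, 0.1177, 0.0843]
orientation: [-90.0, 0.0, 83.0]
force: [-0.6, 0.2, 0.1]
opening: 0.0004
clock: 20.47
tool_pos: [0.5075, 0.1178, 0.0833]
orientation: [-90.0, 0.0, 83.0]
force: [0.5, -0.3, 0.4]
opening: 0.0002
clock: 20.55
tool_pos: [0.5075, 0.1177, 0.0834]
orientation: [-90.0, 0.0, 83.0]
force: [-0.1, 0.3, -0.2]
opening: 0.0002
```

```bash
python3 -m pendant '[[[0,0.1,0,0,0,0,0],[0,0,0,0,0,0,0]]]'; python3 -m pendant '[[[0,0.1,0,0,0,0,0],[0,0,0,0,0,0,0]]]'; python3 -m pendant '[[[0,0,0,0,0,0,0]]]'
```

```text
clock: 20.72
tool_pos: [0.5075, 0.1177, 0.0823]
orientation: [-90.0, 0.0, 82.9]
force: [0.2, 0.1, -0.5]
opening: 0.0003
clock: 20.88
tool_pos: [0.5074, 0.1177, 0.0813]
orientation: [-90.0, 0.0, 83.0]
force: [-0.0, 0.3, 0.4]
opening: 0.0004
clock: 20.97
tool_pos: [0.5075, 0.1177, 0.0814]
orientation: [-90.0, 0.0, 83.0]
force: [0.0, -0.1, -0.4]
opening: 0.0008
```

```bash
python3 -m pendant '[[[0,0.1,0,0,0,0,0],[0,0,0,0,0,0,0]]]'; python3 -m pendant '[[[0,0,0,0,0,0,0]]]';python3 -m pendant '[[[0,0.1,0,0,0,0,0],[0,0,0,0,0,0,0]]]';  python3 -m pendant '[[[0,0,0,0,0,0,0]]]'
```

```text
clock: 21.13
tool_pos: [0.5076, 0.1178, 0.0805]
orientation: [-90.0, -0.0, 83.0]
force: [-1.0, -0.3, 1.9]
opening: 0.0006
clock: 21.22
tool_pos: [0.5076, 0.1178, 0.0806]
orientation: [-90.0, -0.0, 83.0]
force: [0.5, -1.0, 1.4]
opening: 0.0004
clock: 21.38
tool_pos: [0.5077, 0.1178, 0.0797]
orientation: [-90.0, -0.0, 83.0]
force: [-1.6, 0.3, 4.7]
opening: 0.0005
clock: 21.47
tool_pos: [0.5077, 0.1178, 0.0797]
orientation: [-90.0, -0.0, 83.0]
force: [-1.5, -0.4, 5.0]
opening: 0.0004
```

```bash
python3 -m pendant '[[[0,0.05,0,0,0,0,0],[0,0,0,0,0,0,0]]]'; python3 -m pendant '[[[0,0.05,0,0,0,0,0],[0,0,0,0,0,0,0]]]';  python3 -m pendant '[[[0,0,0,0,0,0,0]]]'
```

```text
clock: 21.63
tool_pos: [0.5077, 0.1178, 0.0792]
orientation: [-90.0, -0.0, 83.0]
force: [-1.4, -0.8, 6.4]
opening: 0.0004
clock: 21.8
tool_pos: [0.5077, 0.1178, 0.0788]
orientation: [-90.0, -0.0, 83.0]
force: [-1.7, -0.8, 7.5]
opening: 0.0002
clock: 21.88
tool_pos: [0.5077, 0.1178, 0.0789]
orientation: [-90.0, -0.0, 83.0]
force: [-1.3, -0.1, 6.2]
opening: 0.0001
```

Near the peak. Continue in half-millimetre steps.

```bash
python3 -m pendant '[[[0,0.05,0,0,0,0,0],[0,0,0,0,0,0,0]]]';  python3 -m pendant '[[[0,0,0,0,0,0,0]]]'
```

```text
clock: 22.05
tool_pos: [0.5077, 0.1178, 0.0783]
orientation: [-90.0, -0.0, 83.0]
force: [-1.9, 1.0, 6.3]
opening: 0.0005
clock: 22.13
tool_pos: [0.5077, 0.1178, 0.0784]
orientation: [-90.0, -0.0, 83.0]
force: [-2.0, 0.2, 6.7]
opening: 0.0002
```

```bash
python3 -m pendant '[[[0,0.05,0,0,0,0,0],[0,0,0,0,0,0,0]]]';  python3 -m pendant '[[[0,0,0,0,0,0,0]]]'
```

```text
clock: 22.3
tool_pos: [0.5077, 0.1178, 0.0778]
orientation: [-90.0, -0.0, 83.0]
force: [-2.6, -0.0, 5.5]
opening: 0.0004
clock: 22.38
tool_pos: [0.5077, 0.1179, 0.0778]
orientation: [-90.0, -0.0, 83.0]
force: [-0.5, 0.6, 6.9]
opening: 0.0004
```

```bash
python3 -m pendant '[[[0,0.05,0,0,0,0,0],[0,0,0,0,0,0,0]]]';  python3 -m pendant '[[[0,0,0,0,0,0,0]]]'
```

```text
clock: 22.55
tool_pos: [0.5076, 0.1178, 0.0773]
orientation: [-90.0, -0.0, 83.0]
force: [-1.0, 0.6, 5.1]
opening: 0.0006
clock: 22.63
tool_pos: [0.5077, 0.1178, 0.0773]
orientation: [-90.0, -0.0, 83.0]
force: [-1.3, -0.4, 5.0]
opening: 0.0003
```

```bash
python3 -m pendant '[[[0,0.04,0,0,0,0,0],[0,0,0,0,0,0,0]]]';  python3 -m pendant '[[[0,0,0,0,0,0,0]]]'
```

```text
clock: 22.8
tool_pos: [0.5076, 0.1178, 0.0768]
orientation: [-90.0, -0.0, 83.0]
force: [-0.4, -0.3, 4.5]
opening: 0.0005
clock: 22.88
tool_pos: [0.5076, 0.1178, 0.0767]
orientation: [-90.0, -0.0, 83.0]
force: [-1.2, 0.2, 3.5]
opening: 0.0004
```

The push rose to about 7 N and has fallen to about 4 N, so the key has clicked at roughly 4.3 mm of travel. Release upward and clear away.

```bash
python3 -m pendant '[[[0,-0.2,0,0,0,0,0],[0,-0.4,0,0,0,0,0],[0,-0.8,0,0,0,0,0],[0,-1.5,0,0,0,0,0],[0,-2.5,0,0,0,0,0],[0,-3,0,0,0,0,0],[0,-3,0,0,0,0,0],[0,-3,0,0,0,0,0],[-2.5,0,0,0,0,0,0],[-2.5,0,0,0,0,0,0],[-2.5,0,0,0,0,0,0],[-2.5,0,0,0,0,0,0]]]';  python3 -m pendant '[[[-2.5,0,0,0,0,0,0],[-2.5,0,0,0,0,0,0],[0,0,0,0,0,0,0],[0,0,0,0,0,0,0]]]'
python3 - <<'E'
from h import *
o=ctrl.get_obs();print(o['clock'],o['tool_pos'],o['force'])
s=snapshot("scene");crop(s,"s17",180,130,200,150,4)
w=snapshot("wrist");t=snapshot("top");crop(t,"t17",160,150,260,120,3)
E
```

```text
clock: 23.88
tool_pos: [0.4946, 0.0176, 0.2211]
orientation: [-90.0, -0.0, 83.0]
force: [0.9, -0.7, 0.8]
opening: 0.0006
clock: 24.22
tool_pos: [0.4886, -0.0321, 0.2209]
orientation: [-90.0, -0.0, 82.8]
force: [0.2, 0.2, -1.2]
opening: 0.0006
24.2167 [ 0.48862799 -0.03213776  0.22093547] [ 0.20275623  0.20816363 -1.23612767]
```

View pics/s17.png

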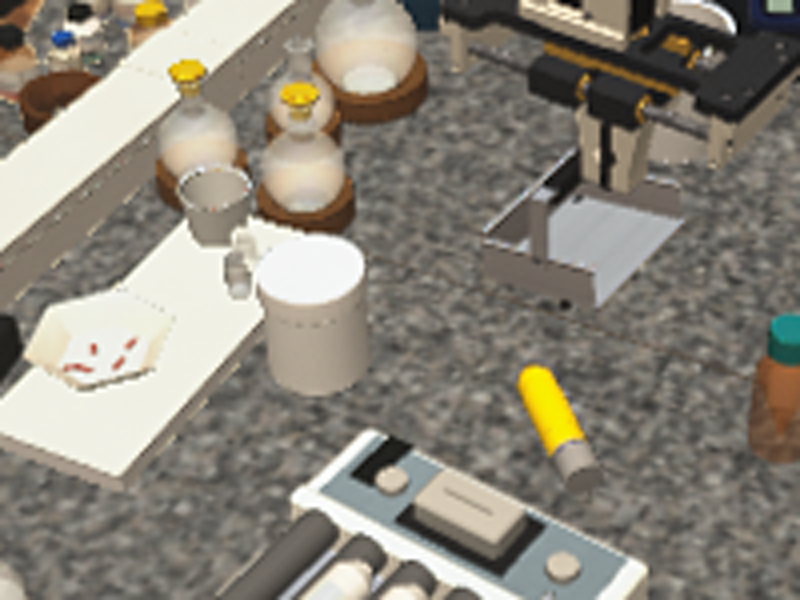

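View pics/t17.png

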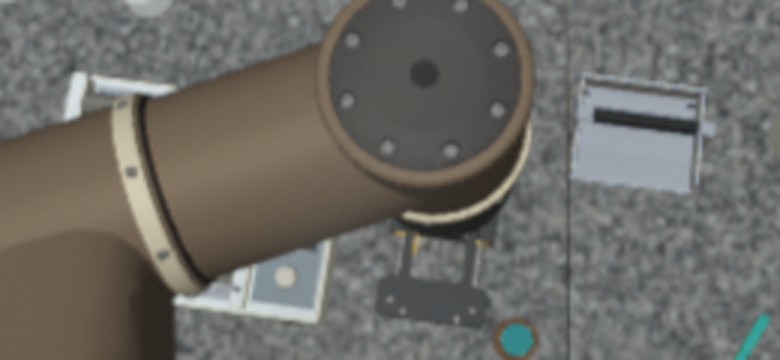

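```bash
python3 -m pendant '[[[-2.5,0,0,0,0,0,0],[-2.5,0,0,0,0,0,0],[-2.5,0,0,0,0,0,0],[-2.5,0,0,0,0,0,0],[-2.5,0,0,0,0,0,0],[-2.5,0,0,0,0,0,0],[-2.5,0,0,0,0,0,0],[-2.5,0,0,0,0,0,0],[-2,0,0,0,0,0,0],[-2,0,0,0,0,0,0],[0,0,0,0,0,0,0],[0,0,0,0,0,0,0]]]'
python3 - <<'E'
from h import *
o=ctrl.get_obs();print(o['clock'],o['tool_pos'],o['force'])
s=snapshot("scene");crop(s,"s18",185,225,170,140,4.5)
t=snapshot("top");crop(t,"t18",160,130,260,140,3)
E
```

```text
clock: 25.37
tool_pos: [0.4598, -0.2693, 0.2202]
orientation: [-90.0, -0.0, 82.9]
force: [-0.7, 0.5, -0.8]
opening: 0.0004
25.3667 [ 0.45979478 -0.2693366   0.22021326] [-0.73503325  0.47462429 -0.82068349]
```

View pics/s18.png

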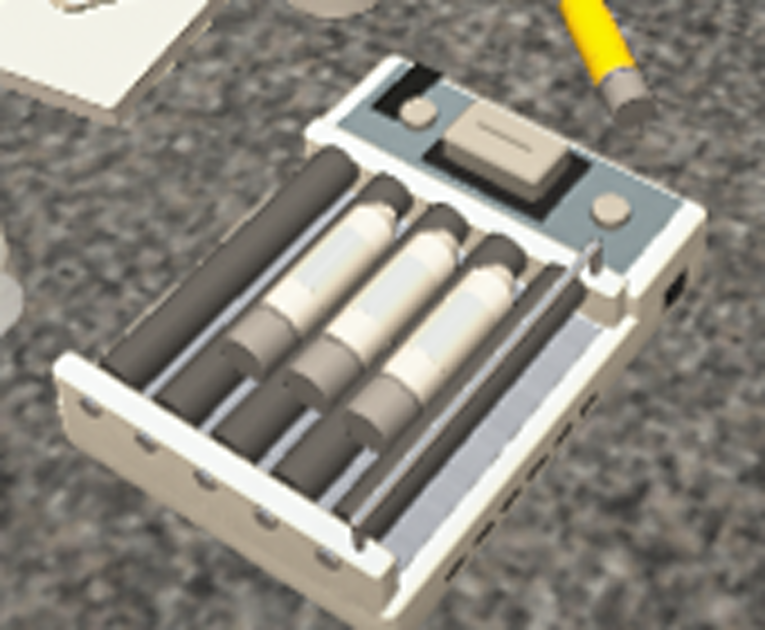

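View pics/t18.png

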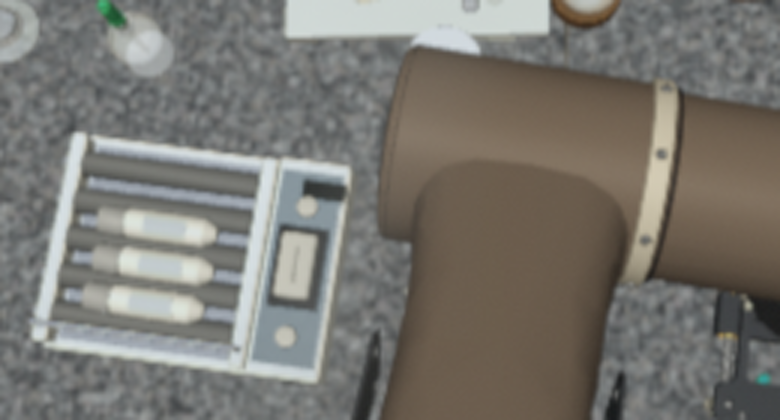

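```bash
python3 -c "
from plant import ctrl
print(ctrl.get_obs()['qvel']); print(ctrl.close_job())"
```

```text
[ 0.49996491 -0.32572075 -0.12244115 -0.10721262 -0.04925098  0.05338926]
the job is handed in; nothing more can be done
None
```

I finished the job and handed it in at about 25 s of the 72 s allowed. `close_job` gives no verdict.

- **Scoop and tubes:** I carried the scoop level to the mixer and tipped it slowly to about 12.5°. I drew it back as the tubes rolled out. They lie one each in the grooves at -54, -18 and 18 mm. The fingers were never near a tube.
- **Scoop return:** I set the empty scoop down on its old spot. The pictures show it standing level, but I did not measure its height or tilt.
- **Start key:** The push rose to about 7 N, then fell to about 4 N. I stopped at roughly 4.3 mm of travel and released.
- **Last checks:** In the last pictures the tubes are still, aligned, and within about 8 mm of the rollers' mid-length. The start key looks as high as at the start. The round keys look unchanged, as do the loose things I could see. The arm hid part of the last top view, and I did not look at the specimen cup again.

Two things did not go to plan:
- **Grip:** The fingers finished closing while I was already lifting, so they held the bar about 6–9 mm off-centre. I allowed for that in the pour and the set-down.
- **Measurements:** The camera estimates of the scoop and mixer positions disagreed by 2–4 mm. One scene-camera fit of the scoop was about 20 mm off, and I discarded it in favour of the robot's own position readings. The set-down touched with about 10 N, roughly 3 mm higher than I had estimated.

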